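Find the loose clamp bolt on the sample block and hold its lid open

ROBOT

A 6-joint arm with a two-finger parallel gripper is mounted at the origin on the work surface. World frame = base frame: x ahead of the robot, y to its left, z up, the work surface at z = 0. Lengths are in m, angles in rad, forces in N, time in s.
With the tool pointing down it reaches from about 0.325 to 0.925 m from the base axis. Payload 3.1 kg.
Tool frame: the origin (TCP) lies on the centre line of the jaws, within the pads' length; the fingertips stand 14 mm ahead of it and the grasp point (between the pads) lies 5 mm behind it; z points along the fingers, y is the direction in which the jaws open and shut (so a half turn about z gives the same grasp; the last joint's range is limited). The gripper opens to 85 mm and grips with 20 to 120 N. Pads are 22 mm wide; open, the fingers measure 114 mm over their backs; the gripper's body (76 mm by 85 mm) begins 54 mm behind the grasp point. The pads swing forward as they close: fully open they stand 13 mm farther back than shut.
Start: joints at [1.082, 0.217, 1.613, -0, 1.311, -0.112], TCP at [0.23, 0.581, 0.245] pointing down, gripper open.
Joint ranges: [-2.75, 2.75], [-0.78, 2.1], [0.31, 2.55], [-1.13, 4.27], [0.13, 2.63], [-2.58, 2.58]. Speed limits (rad/s): [2.79, 2.79, 3.14, 3.14, 3.14, 3.14].

INTERFACE

Orientations are given as [roll, pitch, yaw] about the fixed x, y, z axes, in that order (R = Rz(yaw) Ry(pitch) Rx(roll)).
In Python, from plant import arm gives the robot as it stands.
- The arm moves only by the tool move_arm, never from a script. Its argument "moves" is a list of rows, each a list of 7 numbers: the turn, a rotation vector about the world's x, y, z in rad, then the shift along the world's x, y, z in m, then the opening, from -1 (shut) to 1 (fully open), so that 0 is half open. In form: [[ax, ay, az, dx, dy, dz, jaw], ...]. A call has 1 to 10 rows; each row shifts and turns the commanded pose from where the row before left it; what a row does not reach is not made up. A row lasts 1/10 s, in which the tool goes at most 50 mm and 8.59 degrees, less where a joint would pass 70% of its speed; a pose out of reach is approached as far as the arm can. A call is refused whole if a number of a shift passes 0.05 or a number of a turn 0.15, either way. A call with a gripper value outside its range is refused whole. The fingers move at their own pace and stop on an object; the grip force is fixed at half the most. Time passes only in rows, so rows that do not move let the fingers close. It gives the time, the measured TCP pose, the force and the opening at its end, in the units of the state.
- arm.get_obs(): the state, without advancing time (a new reading comes with each control period).
- arm.grab_frame(name): name is "scene" or "top" or "wrist"; returns (picture, depth): 420x560x3 uint8, red, green, blue; 420x560 float32, m along the optical axis (not along the pixel's ray), 0 where there is no reading.
- arm.camera_params(name): a dict with "K" (3x3 intrinsics, pixels), "world_from_camera" (4x4, takes a point from camera to world coordinates). Camera axes: x right, y down, z forward; pixel columns grow to the right and rows downward; lengths in m; the calibration is good to about 2 mm. A picture is of the moment at which its call begins: read the wrist's pose just before it. camera_params takes no time and is no camera call; for the wrist camera it gives the pose at the moment of the call.
- arm.sign_off(): hands the job in, once; it reports no verdict.
Trained networks look in the newest picture that a camera, given by its name, has taken for a name from the list of things; names that differ only in an ending like _2 or _b are one class to them, and where a whole thing is asked for, a point or a joint stands for the part that bears it (a point fixed in the world has none). Each returns a list of dicts, best first, with "p" (0 to 1); they miss things now and then, are a little off and sometimes report something else, mostly with a low value. They report only what shows in the picture. A call takes as long as a camera call.
- arm.regions_of(camera, query): "region" (420x560 bool, what is visible of it) and "bbox" ([left, top, width, height] in pixels, round what is visible of it).
- arm.landmark_of(camera, query): "at" ([row, column] in pixels: a listed point, or the origin of a listed thing).
The state is a dict: "t": time; "qpos": joint angles; "qd": joint speeds; "tau": joint torques, N m; "ee_pos": TCP position; "tool_rot": TCP orientation; "force": force on the tool from outside, world axes, zero at the start; "torque": the same for the moment, N m; "grip_width": opening from 0.0 (shut) to 1.0 (fully open).
Only numpy, scipy, OpenCV 4.12 (cv2) and the standard library are available. Lean on these libraries where they do the work, as an engineer would, in place of code of your own. Each camera call takes 0.05 s, during which the arm holds its last target.

TASK

One of the three captive bolts that clamp the lids of the sample block was never screwed home. Tap the three bolt heads with the fingertips one after the other, from the robot's left to its right, to feel which one gives; then grip that loose bolt by its head, lift its lid at least 45 degrees open for the seal to be inspected, and finish still holding it open by the bolt. Leave the other two lids shut and do not push the loose things around the block about.

Things in the scene. Friction and masses are not known exactly. Their poses are not given: they have to be found in the camera images.
- cellblock: Three-cell sample block, fixed to the steel floor: an aluminium base plate 180 x 330 x 12 mm with three machined steel cells side by side, 100 mm apart. Origin at the underside, below the middle cell; its x axis points from the bolts to the hinges (away from the robot), y to the left cell, z up.
- bolt_left: Left clamp bolt (on the robot's left): knurled blackened-steel head 24 mm across, 16 mm high, on a thin shank through the lid's front. Origin at the head's centre, z along the bolt (up when shut). Shut: 40 mm to -x of the block's y axis, 100 mm up; head's underside 20 mm above the lid plate. Tight it gives under 1 mm; loose it sinks 6 mm under 1 to 3 N, stops hard, and springs back. All look alike.
- lid_left (a joint): Angle of the left lid, rad: 0 shut, grows as its front rises, stop at 1.3. Steel plate 112 x 60 x 8 mm with a round sight glass, about 0.2 to 0.35 kg; falls shut when let go. It rises with its bolt if that is loose; a tight bolt holds it shut. The hinge axis is along the block's y, 95 mm beyond (+x) and 32 mm below the shut bolt head's centre.
- lid_left_hinge (a point): Point on the hinge axis of the left lid, in line with its bolt, 55 mm beyond (+x) the block's y axis and 68 mm above the floor.
- bolt_middle: Middle clamp bolt (between the others): knurled blackened-steel head 24 mm across, 16 mm high, on a thin shank through the lid's front. Origin at the head's centre, z along the bolt (up when shut). Shut: 40 mm to -x of the block's y axis, 100 mm up; head's underside 20 mm above the lid plate. Tight it gives under 1 mm; loose it sinks 6 mm under 1 to 3 N, stops hard, and springs back. All look alike.
- lid_middle (a joint): Angle of the middle lid, rad: 0 shut, grows as its front rises, stop at 1.3. Steel plate 112 x 60 x 8 mm with a round sight glass, about 0.2 to 0.35 kg; falls shut when let go. It rises with its bolt if that is loose; a tight bolt holds it shut. The hinge axis is along the block's y, 95 mm beyond (+x) and 32 mm below the shut bolt head's centre.
- lid_middle_hinge (a point): Point on the hinge axis of the middle lid, in line with its bolt, 55 mm beyond (+x) the block's y axis and 68 mm above the floor.
- bolt_right: Right clamp bolt (on the robot's right): knurled blackened-steel head 24 mm across, 16 mm high, on a thin shank through the lid's front. Origin at the head's centre, z along the bolt (up when shut). Shut: 40 mm to -x of the block's y axis, 100 mm up; head's underside 20 mm above the lid plate. Tight it gives under 1 mm; loose it sinks 6 mm under 1 to 3 N, stops hard, and springs back. All look alike.
- lid_right (a joint): Angle of the right lid, rad: 0 shut, grows as its front rises, stop at 1.3. Steel plate 112 x 60 x 8 mm with a round sight glass, about 0.2 to 0.35 kg; falls shut when let go. It rises with its bolt if that is loose; a tight bolt holds it shut. The hinge axis is along the block's y, 95 mm beyond (+x) and 32 mm below the shut bolt head's centre.
- lid_right_hinge (a point): Point on the hinge axis of the right lid, in line with its bolt, 55 mm beyond (+x) the block's y axis and 68 mm above the floor.
- spare_bolt: A spare knurled bolt standing on its head on the floor in front of the block, 24 mm wide, 52 mm high; not part of the job. Origin at its underside.
- seal_ring: A spare black seal ring lying in front of the block, 48 mm across, 6 mm high; not part of the job. Origin at its underside.
- vial_a: Clear glass vial with black cap, 28 mm wide, 55 mm high, to the right; not part of the job. Origin at its underside.
- vial_b: Amber glass vial with black cap, 28 mm wide, 55 mm high, to the right; not part of the job. Origin at its underside.
- driver: Screwdriver, 170 mm long, lying to the left; not part of the job. Origin below its middle.
- crucible: Small white crucible, 44 mm wide, 32 mm high, to the left; not part of the job. Origin at its underside.
- spanner: Spanner, 150 mm long, lying to the right; not part of the job. Origin below its middle.

How it is judged:
On the way, in this order (a step that is already met when the one before it is completed fails the run):
1. the left bolt head is tapped with the fingers (over 1 N) (contact force between the fingers and bolt_left above 1 N), for 0.04 s.
2. the middle bolt head is tapped with the fingers (over 1 N) (contact force between the fingers and bolt_middle above 1 N), for 0.04 s.
3. the right bolt head is tapped with the fingers (over 1 N) (contact force between the fingers and bolt_right above 1 N), for 0.04 s.
At the end, for the whole second after the job is handed in: One lid (only the loose bolt's can be lifted) stands open by more than 0.75 rad (43 degrees) and still, with the fingers on that lid's bolt (over 1 N); the other two lids are shut (below 0.05 rad) (((value of joint lid_left above 0.75 rad and velocity of joint lid_left between -0.1 and 0.1 rad/s and contact force between the fingers and bolt_left above 1 N and value of joint each of lid_middle, lid_right below 0.05 rad) or (value of joint lid_middle above 0.75 rad and velocity of joint lid_middle between -0.1 and 0.1 rad/s and contact force between the fingers and bolt_middle above 1 N and value of joint each of lid_left, lid_right below 0.05 rad) or (value of joint lid_right above 0.75 rad and velocity of joint lid_right between -0.1 and 0.1 rad/s and contact force between the fingers and bolt_right above 1 N and value of joint each of lid_left, lid_middle below 0.05 rad))); the arm keeps its last pose, push and grip.
It fails at once if a loose thing beside the block is pushed more than 30 mm (distance of any of spare_bolt, seal_ring, vial_a, vial_b, driver, crucible, spanner from where it was at the start of the episode above 0.03 m).
It also fails if it takes over 45 s, if anything falls off the work surface, if the arm or the gripper's body presses on something with over 40 N, if the wrist force passes 120 N, or if a joint passes its speed limit or range.

## Working session

There is one attempt and no reset: what is moved stays moved. The work goes in short steps, Python scripts to look and compute and a tool call to move; the robot and the scene stay as the last step left them, time stands still between calls to the robot, and variables do not carry over. Pictures are saved under pics/ and viewed, and the job is handed in when it is done.

Besides the shell and the picture viewer there is one more tool, called after "Emit:" by a JSON object that holds its "fn" and its "kwargs". move_arm: Moves the arm, as the interface text tells. Its arguments: {"type":"object","properties":{"moves":{"type":"array"}},"required":["moves"]}

```bash
mkdir -p pics; ls
cat > h.py <<'E'
import numpy as np, cv2
from plant import arm
def snap(c,n):
    im,d=arm.grab_frame(c); cv2.imwrite(f'pics/{n}.png',im[:,:,::-1].copy()); return im,d
def P(c,r,col,d):
    p=arm.camera_params(c);K=p['K'];T=np.array(p['world_from_camera'])
    v=np.array([(col-K[0][2])/K[0][0]*d,(r-K[1][2])/K[1][1]*d,d,1]); return (T@v)[:3]
def ray(c,r,col):
    p=arm.camera_params(c);T=np.array(p['world_from_camera']);o=T[:3,3];e=P(c,r,col,1.)-o
    return o,e/np.linalg.norm(e)
E
python3 - <<'E'
from h import *
np.set_printoptions(precision=4,suppress=True)
for c in ['scene','top']:
    im,d=snap(c,c+'0')
    for q in ['bolt_left','bolt_middle','bolt_right','cellblock']:
        for r in arm.landmark_of(c,q)[:3]:
            a=r['at'];dd=d[int(round(a[0])),int(round(a[1]))]
            print(c,q,round(r['p'],2),np.round(a,1),P(c,*a,dd),ray(c,*a))
o=arm.get_obs();print(o)
E
```

```text
pics
scene bolt_left 0.65 [188.6 142. ] [ 0.5527 -0.4155  0.0077] (array([1.2621, 0.373 , 0.6449]), array([-0.5733, -0.6372, -0.515 ]))
scene bolt_left 0.62 [208.2 305. ] [0.5466 0.0593 0.0962] (array([1.2621, 0.373 , 0.6449]), array([-0.7494, -0.3286, -0.5748]))
scene bolt_middle 0.68 [193.8 266.4] [ 0.5527 -0.0327  0.1087] (array([1.2621, 0.373 , 0.6449]), array([-0.7258, -0.4151, -0.5486]))
scene bolt_right 0.58 [189.2 224.2] [ 0.571  -0.1328  0.1011] (array([1.2621, 0.373 , 0.6449]), array([-0.6812, -0.4986, -0.5361]))
scene bolt_right 0.19 [242.7 290.9] [0.6356 0.0701 0.069 ] (array([1.2621, 0.373 , 0.6449]), array([-0.6936, -0.3353, -0.6376]))
scene cellblock 0.73 [232.  247.2] [ 0.6466 -0.0273  0.0685] (array([1.2621, 0.373 , 0.6449]), array([-0.6594, -0.4289, -0.6175]))
scene cellblock 0.67 [240.8 259.9] [ 0.6412 -0.0001  0.0511] (array([1.2621, 0.373 , 0.6449]), array([-0.6629, -0.3983, -0.634 ]))
top bolt_left 0.63 [225.2 246.7] [0.5308 0.057  0.1084] (array([ 0.3692, -0.002 ,  1.1455]), array([ 0.1538,  0.0561, -0.9865]))
top bolt_middle 0.64 [224.  437.1] [ 0.5484 -0.4097
[... 224 characters left out ...]
t_right 0.52 [211.1 331. ] [ 0.5621 -0.1338  0.1102] (array([ 0.3692, -0.002 ,  1.1455]), array([ 0.1818, -0.1242, -0.9755]))
top cellblock 0.55 [211.2 283.4] [ 0.5688 -0.0268  0.0754] (array([ 0.3692, -0.002 ,  1.1455]), array([ 0.1834, -0.0228, -0.9828]))
{'t': 0.5, 'qpos': array([ 1.0818,  0.2169,  1.6134, -0.    ,  1.3113, -0.1122]), 'qd': array([-0.0014, -0.0011, -0.0023, -0.    ,  0.0005, -0.0006]), 'tau': array([ -0.0003, -39.6392, -30.3838,  -0.0002,   0.0022,   0.    ]), 'ee_pos': array([0.2299, 0.5812, 0.2453]), 'tool_rot': array([-3.1416,  0.    ,  2.7648]), 'force': array([ 0.4507, -0.0542, -0.2767]), 'torque': array([ 0.0034,  0.0374, -0.0321]), 'grip_width': 0.9987104022613028}
```

View pics/scene0.png

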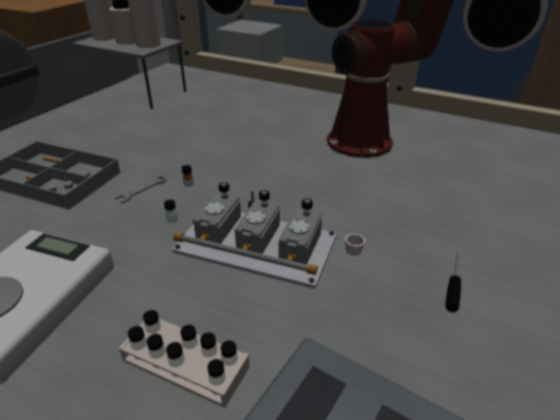

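View pics/top0.png

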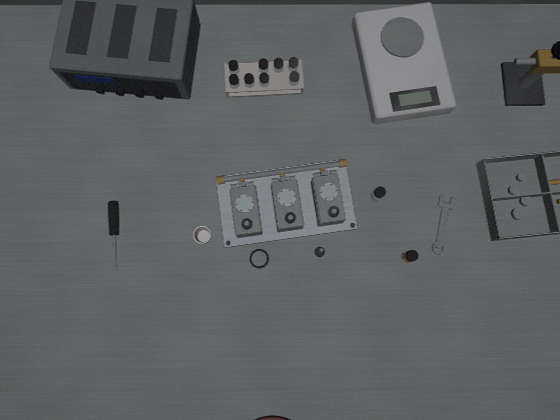

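The top view shows the bolt heads at about (col 247, row 224), (290, 217) and (334, 211). The block is yawed about +8.5°. The ring and the spare bolt are in front, with the crucible to the left. I'll move above the middle cell for a wrist view.

Emit:
{"fn": "move_arm", "kwargs": {"moves": [[0, 0, 0.04, 0.02, -0.044, 0.005, -1], [0, 0, 0.04, 0.02, -0.044, 0.005, -1], [0, 0, 0.04, 0.02, -0.044, 0.005, -1], [0, 0, 0.04, 0.02, -0.044, 0.005, -1], [0, 0, 0.04, 0.02, -0.044, 0.005, -1], [0, 0, 0.04, 0.02, -0.044, 0.005, -1], [0, 0, 0.04, 0.02, -0.044, 0.005, -1]]}}

```text
t: 1.2
ee_pos: [0.3704, 0.2715, 0.2809]
tool_rot: [3.141, 0.001, 3.047]
force: [1.1, -0.2, 0.8]
grip_width: 0.002
```

Emit:
{"fn": "move_arm", "kwargs": {"moves": [[0, 0, 0.035, 0.02, -0.044, 0.005, -1], [0, 0, 0.035, 0.02, -0.044, 0.005, -1], [0, 0, 0.035, 0.02, -0.044, 0.005, -1], [0, 0, 0.035, 0.02, -0.044, 0.005, -1], [0, 0, 0.035, 0.02, -0.044, 0.005, -1], [0, 0, 0.035, 0.02, -0.044, 0.005, -1], [0, 0, 0.035, 0.02, -0.044, 0.005, -1], [0, 0, 0, 0, 0, 0, -1], [0, 0, 0, 0, 0, 0, -1]]}}

```text
t: 2.1
ee_pos: [0.5101, -0.0357, 0.3153]
tool_rot: [3.141, -0.0, -2.996]
force: [-0.1, 0.1, 0.2]
grip_width: 0.001
```

Run:
```python
from h import *
np.set_printoptions(precision=4,suppress=True)
c='wrist'
im,d=snap(c,'w1')
for q in ['bolt_left','bolt_middle','bolt_right']:
    for r in arm.landmark_of(c,q)[:3]:
        a=r['at'];dd=d[int(round(a[0])),int(round(a[1]))]
        print(c,q,round(r['p'],2),np.round(a,1),P(c,*a,dd))
o=arm.get_obs();print(o); print(arm.camera_params(c)['world_from_camera'])
```

```text
wrist bolt_left 0.58 [210.7 347.6] [0.5291 0.0551 0.1077]
wrist bolt_middle 0.68 [213.2 268.7] [ 0.546  -0.0377  0.108 ]
wrist bolt_right 0.83 [207.4 183.8] [ 0.5548 -0.1394  0.1055]
{'t': 2.3, 'qpos': array([-0.2033, -0.0816,  1.7983,  0.0003,  1.4254, -1.9242]), 'qd': array([ 0.0057, -0.0017,  0.0005, -0.0031,  0.    , -0.0015]), 'tau': array([ -0.3538, -27.9239, -31.6559,  -0.0175,  -0.0068,   0.0026]), 'ee_pos': array([ 0.5094, -0.0334,  0.315 ]), 'tool_rot': array([ 3.1411, -0.0004, -2.9916]), 'force': array([ 0.0109, -0.3213,  0.5127]), 'torque': array([-0.0172,  0.0139, -0.0107]), 'grip_width': 0.00030424790744567183}
[[-0.1488  0.9344  0.3238  0.4251]
 [ 0.9889  0.1404  0.0492 -0.0457]
 [ 0.0005  0.3275 -0.9448  0.4424]
 [ 0.      0.      0.      1.    ]]
```

View pics/w1.png

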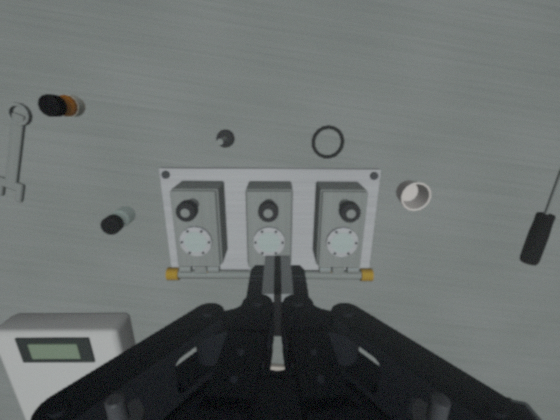

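The wrist view shows the heads at about (col 350, row 211), (268, 211) and (187, 210), square to the image, so the jaw yaw is right. I'll refine the centres from depth on the head tops in the wrist and top views.

```bash
cat >> h.py <<'E'
def cloud(c,d):
    p=arm.camera_params(c);K=np.array(p['K']);T=np.array(p['world_from_camera'])
    r,cc=np.indices(d.shape);X=np.stack([(cc-K[0,2])/K[0,0]*d,(r-K[1,2])/K[1,1]*d,d],-1)
    return X@T[:3,:3].T+T[:3,3]
E
python3 - <<'E'
from h import *
np.set_printoptions(precision=4,suppress=True)
for c in ['wrist','top','scene']:
    im,d=arm.grab_frame(c); X=cloud(c,d)
    for g in [(.53,.057),(.547,-.037),(.557,-.138)]:
        m=(np.hypot(X[...,0]-g[0],X[...,1]-g[1])<.03)&(d>0)&(X[...,2]>.085)&(X[...,2]<.125)
        pts=X[m]
        t=np.median(pts[pts[:,2]>.1][:,2]) if m.sum() else 0
        s=pts[pts[:,2]>t-.004]
        print(c,m.sum(),len(s),t,s.mean(0),(s.min(0)+s.max(0))/2, s.max(0)-s.min(0))
E
```

```text
wrist 368 307 0.10668541508289558 [0.5327 0.057  0.1067] [0.5332 0.0579 0.1063] [0.0239 0.0247 0.0067]
wrist 360 306 0.10687855515721692 [ 0.5466 -0.041   0.1068] [ 0.5475 -0.041   0.1064] [0.0243 0.0245 0.0063]
wrist 384 314 0.10683260101028913 [ 0.5602 -0.1393  0.1068] [ 0.5611 -0.1397  0.1066] [0.0248 0.0248 0.0073]<stdin>:10: RuntimeWarning: Mean of empty slice.
  ret = um.true_divide(
Traceback (most recent call last):
ValueError: zero-size array to reduction operation minimum which has no identity
```

Emit:
{"fn": "move_arm", "kwargs": {"moves": [[0, 0, 0, 0.005, 0.018, -0.034, -1], [0, 0, 0, 0.005, 0.018, -0.034, -1], [0, 0, 0, 0.005, 0.018, -0.034, -1], [0, 0, 0, 0.005, 0.018, -0.034, -1], [0, 0, -0.01, 0.0035, 0.018, -0.034, -1], [0, 0, 0, 0, 0, 0, -1], [0, 0, 0, 0, 0, 0, -1]]}}

```text
t: 3.1
ee_pos: [0.5327, 0.0559, 0.1449]
tool_rot: [-3.141, -0.002, -3.001]
force: [0.6, 0.5, 0.1]
grip_width: 0.001
```

Emit:
{"fn": "move_arm", "kwargs": {"moves": [[0, 0, 0, 0, 0.001, -0.01, -1], [0, 0, 0, 0, 0, -0.01, -1], [0, 0, 0, 0, 0, -0.002, -1], [0, 0, 0, 0, 0, 0, -1]]}}

```text
t: 3.5
ee_pos: [0.5332, 0.0557, 0.1231]
tool_rot: [3.142, -0.001, -3.004]
force: [0.4, -0.6, 0.6]
grip_width: -0.005
```

Emit:
{"fn": "move_arm", "kwargs": {"moves": [[0, 0, 0, 0, 0, -0.001, -1], [0, 0, 0, 0, 0, -0.001, -1]]}}

```text
t: 3.7
ee_pos: [0.5339, 0.0559, 0.1218]
tool_rot: [-3.141, 0.001, -3.004]
force: [-1.2, -0.7, 6.6]
grip_width: -0.001
```

Emit:
{"fn": "move_arm", "kwargs": {"moves": [[0, 0, 0, 0, 0, -0.001, -1], [0, 0, 0, 0, 0, 0, -1]]}}

```text
t: 3.9
ee_pos: [0.534, 0.056, 0.1218]
tool_rot: [-3.141, 0.0, -3.003]
force: [-2.8, 0.1, 6.5]
grip_width: -0.001
```

Emit:
{"fn": "move_arm", "kwargs": {"moves": [[0, 0, 0, 0, 0, -0.002, -1], [0, 0, 0, 0, 0, 0, -1]]}}

```text
t: 4.1
ee_pos: [0.5341, 0.0559, 0.1217]
tool_rot: [-3.141, -0.0, -3.003]
force: [-6.8, -0.9, 15.5]
grip_width: 0.004
```

Emit:
{"fn": "move_arm", "kwargs": {"moves": [[0, 0, 0, 0, 0, 0.02, -1], [0, 0, 0, 0, 0, 0.008, -1], [0, 0, 0, 0.007, -0.049, 0, -1], [0, 0, 0, 0.007, -0.049, -0.005, -1], [0, 0, 0, 0, 0, -0.019, -1], [0, 0, 0, 0, 0, 0, -1], [0, 0, 0, 0, 0, 0, -1]]}}

```text
t: 4.8
ee_pos: [0.5469, -0.0417, 0.122]
tool_rot: [3.141, -0.002, -3.003]
force: [-0.6, 0.5, 0.6]
grip_width: -0.005
```

Left is tight: 15.5 N with no sinking from 0.1218. Next is the middle bolt.

Emit:
{"fn": "move_arm", "kwargs": {"moves": [[0, 0, 0, 0, 0, -0.001, -1], [0, 0, 0, 0, 0, -0.001, -1]]}}

```text
t: 5.0
ee_pos: [0.5477, -0.041, 0.121]
tool_rot: [-3.141, 0.001, -3.002]
force: [-0.3, -0.2, 1.2]
grip_width: 0.001
```

Emit:
{"fn": "move_arm", "kwargs": {"moves": [[0, 0, 0, 0, 0, -0.002, -1], [0, 0, 0, 0, 0, 0, -1]]}}

```text
t: 5.2
ee_pos: [0.5477, -0.0411, 0.1186]
tool_rot: [3.141, 0.001, -3.003]
force: [-0.2, -0.1, 1.9]
grip_width: 0.003
```

Emit:
{"fn": "move_arm", "kwargs": {"moves": [[0, 0, 0, 0, 0, -0.002, -1], [0, 0, 0, 0, 0, 0, -1]]}}

```text
t: 5.4
ee_pos: [0.5478, -0.0412, 0.1164]
tool_rot: [3.141, 0.001, -3.003]
force: [0.1, 2.0, 2.9]
grip_width: 0.003
```

Emit:
{"fn": "move_arm", "kwargs": {"moves": [[0, 0, 0, 0, 0, 0.02, -1], [0, 0, 0, 0, 0, 0.01, -1], [0, 0, 0, 0.007, -0.049, 0, -1], [0, 0, 0, 0.007, -0.049, -0.005, -1], [0, 0, 0, 0, 0, -0.019, -1], [0, 0, 0, 0, 0, 0, -1], [0, 0, 0, 0, 0, 0, -1]]}}

```text
t: 6.1
ee_pos: [0.5612, -0.1401, 0.1221]
tool_rot: [3.141, -0.001, -3.004]
force: [-0.5, -0.5, 0.5]
grip_width: 0.002
```

Emit:
{"fn": "move_arm", "kwargs": {"moves": [[0, 0, 0, 0, 0, -0.001, -1], [0, 0, 0, 0, 0, -0.001, -1]]}}

```text
t: 6.3
ee_pos: [0.5613, -0.1397, 0.1218]
tool_rot: [-3.141, -0.001, -3.002]
force: [-4.4, -0.6, 11.4]
grip_width: 0.001
```

Emit:
{"fn": "move_arm", "kwargs": {"moves": [[0, 0, 0, 0, 0, -0.002, -1], [0, 0, 0, 0, 0, 0, -1]]}}

```text
t: 6.5
ee_pos: [0.5613, -0.1397, 0.1217]
tool_rot: [-3.14, -0.002, -3.001]
force: [-7.7, 0.3, 15.5]
grip_width: 0.005
```

Only the middle bolt is loose. It sank about 5.5 mm under 1–3 N, while left and right held at 15.5 N. I'll return to the middle bolt and grip it.

Emit:
{"fn": "move_arm", "kwargs": {"moves": [[0, 0, 0, 0, 0, 0.04, -1], [0, 0, 0, 0, 0, 0.02, 0.1], [0, 0, 0, -0.007, 0.049, 0, 0.1], [0, 0, 0, -0.007, 0.049, 0, 0.1], [0, 0, 0, 0, 0, 0, 0.1], [0, 0, 0, 0, 0, 0, 0.1]]}}

```text
t: 7.1
ee_pos: [0.5467, -0.04, 0.178]
tool_rot: [-3.141, -0.001, -3.0]
force: [0.1, -0.8, -0.1]
grip_width: 0.553
```

Run:
```python
from h import *
np.set_printoptions(precision=4,suppress=True)
im,d=snap('wrist','w2'); X=cloud('wrist',d)
print(arm.get_obs()['ee_pos'],arm.get_obs()['grip_width'])
r=arm.landmark_of('wrist','bolt_middle'); print([(x['at'],x['p']) for x in r])
m=(np.hypot(X[...,0]-.547,X[...,1]+.041)<.018)&(d>0)&(X[...,2]>.1)&(X[...,2]<.112)
s=X[m];print(len(s),s.mean(0),(s.min(0)+s.max(0))/2,s.max(0)-s.min(0))
```

```text
[ 0.5471 -0.0412  0.1782] 0.5521606645043617
[([225.7, 274.2], 0.9)]
865 [ 0.5462 -0.0425  0.1065] [ 0.5473 -0.0423  0.1047] [0.0245 0.0249 0.0091]
```

View pics/w2.png

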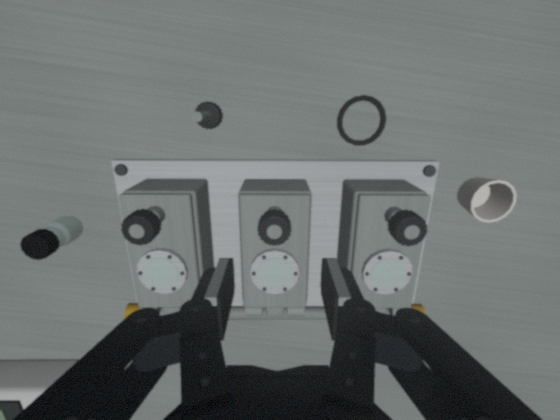

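The middle head (col 274, row 226) sits between the open jaws (pads near col 225 and 335), so they're centred to within about 1–2 mm. I'll descend and grip.

Emit:
{"fn": "move_arm", "kwargs": {"moves": [[0, 0, 0, 0, -0.001, -0.03, 0.1], [0, 0, 0, 0, 0, -0.03, 0.1], [0, 0, 0, 0, 0, -0.015, 0.1], [0, 0, 0, 0, 0, -0.008, 0.1], [0, 0, 0, 0, 0, 0, 0.1], [0, 0, 0, 0, 0, 0, 0.1]]}}

```text
t: 7.8
ee_pos: [0.5484, -0.0434, 0.0963]
tool_rot: [-3.141, 0.002, -3.004]
force: [0.8, 0.2, 0.4]
grip_width: 0.547
```

Emit:
{"fn": "move_arm", "kwargs": {"moves": [[0, 0, 0, 0, 0, 0, -1], [0, 0, 0, 0, 0, 0, -1], [0, 0, 0, 0, 0, 0, -1], [0, 0, 0, 0, 0, 0, -1], [0, 0, 0, 0, 0, 0, -1]]}}

```text
t: 8.3
ee_pos: [0.5485, -0.042, 0.0961]
tool_rot: [3.141, 0.003, -3.004]
force: [1.4, 5.3, 1.8]
grip_width: 0.256
```

Run:
```python
from h import *
np.set_printoptions(precision=4,suppress=True)
snap('wrist','w3')
o=arm.get_obs();p=o['ee_pos'];print(p,o['grip_width'],o['force'])
bx=np.array([np.cos(.14),np.sin(.14),0]);by=np.array([-np.sin(.14),np.cos(.14),0]);z=np.array([0,0,1.])
H=np.array([.5472,-.0415,.1])+.095*bx-.032*z
a=(p-H)@bx;c=(p-H)@z;print(a,c)
th=0;
for i in range(16):
    f=lambda t:(a*np.cos(t)+c*np.sin(t))*bx+(-a*np.sin(t)+c*np.cos(t))*z
    print(i,.06*by,f(.06*(i+1))-f(.06*i))
```

```text
[ 0.5485 -0.042   0.0961] 0.25796361289951925 [2.2169 5.5143 0.9144]
-0.09377764790858667 0.028073848651044633
0 [-0.0084  0.0594  0.    ] [0.0018 0.0003 0.0056]
1 [-0.0084  0.0594  0.    ] [0.0022 0.0003 0.0055]
2 [-0.0084  0.0594  0.    ] [0.0025 0.0003 0.0053]
3 [-0.0084  0.0594  0.    ] [0.0028 0.0004 0.0052]
4 [-0.0084  0.0594  0.    ] [0.0031 0.0004 0.005 ]
5 [-0.0084  0.0594  0.    ] [0.0034 0.0005 0.0048]
6 [-0.0084  0.0594  0.    ] [0.0037 0.0005 0.0046]
7 [-0.0084  0.0594  0.    ] [0.0039 0.0006 0.0043]
8 [-0.0084  0.0594  0.    ] [0.0042 0.0006 0.0041]
9 [-0.0084  0.0594  0.    ] [0.0044 0.0006 0.0038]
10 [-0.0084  0.0594  0.    ] [0.0046 0.0007 0.0036]
11 [-0.0084  0.0594  0.    ] [0.0048 0.0007 0.0033]
12 [-0.0084  0.0594  0.    ] [0.005  0.0007 0.003 ]
13 [-0.0084  0.0594  0.    ] [0.0052 0.0007 0.0027]
14 [-0.0084  0.0594  0.    ] [0.0053 0.0008 0.0023]
15 [-0.0084  0.0594  0.    ] [0.0055 0.0008 0.002 ]
```

View pics/w3.png

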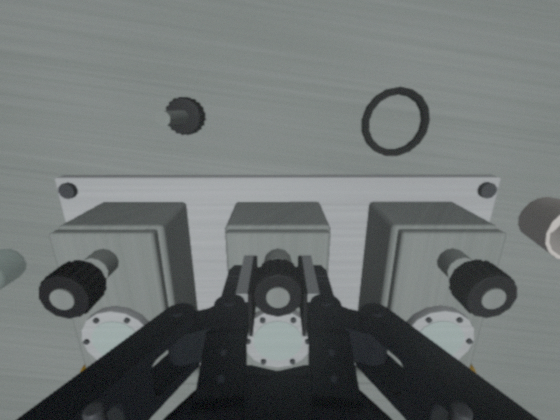

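The head (col 278, row 290) is clamped between the pads, with the opening at about 22 mm. I'll lift along the hinge arc.

Emit:
{"fn": "move_arm", "kwargs": {"moves": [[-0.0084, 0.0594, 0, 0.0018, 0.0003, 0.0056, -1], [-0.0084, 0.0594, 0, 0.0022, 0.0003, 0.0055, -1], [-0.0084, 0.0594, 0, 0.0025, 0.0003, 0.0053, -1], [-0.0084, 0.0594, 0, 0.0028, 0.0004, 0.0052, -1]]}}

```text
t: 8.75
ee_pos: [0.5569, -0.0408, 0.117]
tool_rot: [3.141, -0.242, -3.003]
force: [0.5, 4.3, -1.9]
grip_width: 0.256
```

Emit:
{"fn": "move_arm", "kwargs": {"moves": [[-0.0084, 0.0594, 0, 0.0031, 0.0004, 0.005, -1], [-0.0084, 0.0594, 0, 0.0034, 0.0005, 0.0048, -1], [-0.0084, 0.0594, 0, 0.0037, 0.0005, 0.0046, -1], [0, 0, 0, 0, 0, 0, -1]]}}

```text
t: 9.15
ee_pos: [0.5669, -0.0394, 0.1312]
tool_rot: [3.141, -0.423, -3.003]
force: [-3.4, 4.5, 1.9]
grip_width: 0.254
```

Run:
```python
from h import *
np.set_printoptions(precision=4,suppress=True)
snap('scene','s4');snap('wrist','w4')
print(arm.get_obs())
```

```text
{'t': 9.25, 'qpos': array([-0.1364,  0.4756,  1.5549, -0.1109,  1.5181, -1.817 ]), 'qd': array([-0.0036, -0.0157,  0.0167,  0.0039, -0.0196, -0.0012]), 'tau': array([ -2.3536, -44.8225, -27.136 ,  -1.6054,   0.808 ,  -0.0537]), 'ee_pos': array([ 0.5663, -0.0395,  0.1308]), 'tool_rot': array([ 3.1412, -0.4207, -3.003 ]), 'force': array([-2.4524,  3.9911,  1.3542]), 'torque': array([ 0.6446,  0.0618, -0.3585]), 'grip_width': 0.2589868375296776}
```

View pics/s4.png

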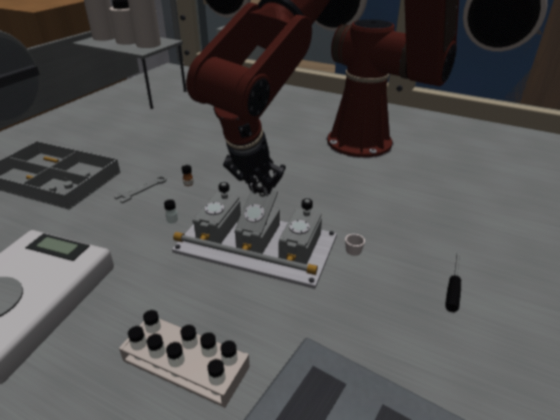

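View pics/w4.png

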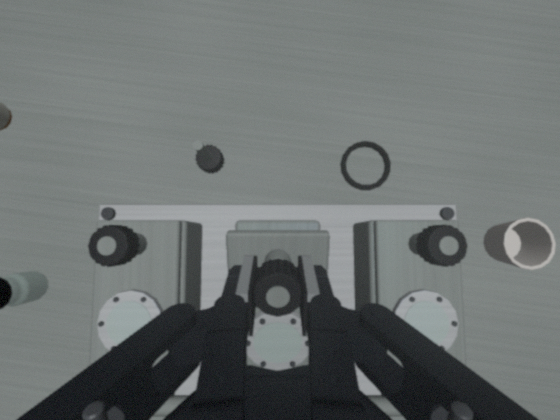

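The middle lid is rising with the bolt. Its front edge shows at about (275, 232) in the wrist view, the head is still held at (278, 290), and the side lids are shut. I'll continue to about 0.95 rad.

Emit:
{"fn": "move_arm", "kwargs": {"moves": [[-0.0084, 0.0594, 0, 0.0039, 0.0006, 0.0043, -1], [-0.0084, 0.0594, 0, 0.0042, 0.0006, 0.0041, -1], [-0.0084, 0.0594, 0, 0.0044, 0.0006, 0.0038, -1], [-0.0084, 0.0594, 0, 0.0046, 0.0007, 0.0036, -1], [0, 0, 0, 0, 0, 0, -1]]}}

```text
t: 9.75
ee_pos: [0.5836, -0.0371, 0.1469]
tool_rot: [-3.141, -0.663, -3.003]
force: [-3.0, 4.7, 3.4]
grip_width: 0.259
```

Emit:
{"fn": "move_arm", "kwargs": {"moves": [[-0.0084, 0.0594, 0, 0.0048, 0.0007, 0.0033, -1], [-0.0084, 0.0594, 0, 0.005, 0.0007, 0.003, -1], [-0.0084, 0.0594, 0, 0.0052, 0.0007, 0.0027, -1], [-0.0084, 0.0594, 0, 0.0053, 0.0008, 0.0023, -1], [-0.0084, 0.0594, 0, 0.0055, 0.0008, 0.002, -1], [0, 0, 0, 0, 0, 0, -1], [0, 0, 0, 0, 0, 0, -1], [0, 0, 0, 0, 0, 0, -1]]}}

```text
t: 10.55
ee_pos: [0.6094, -0.0335, 0.1611]
tool_rot: [-3.14, -0.959, -3.004]
force: [-1.9, 6.0, 3.4]
grip_width: 0.255
```

Run:
```python
from h import *
np.set_printoptions(precision=4,suppress=True)
im,d=snap('scene','s5');snap('wrist','w5')
o=arm.get_obs();print(o)
bx=np.array([np.cos(.14),np.sin(.14),0]);by=np.array([-np.sin(.14),np.cos(.14),0])
H=np.array([.5472,-.0415,.1])+.095*bx-np.array([0,0,.032])
X=cloud('scene',d)-H
u,v,w=X@bx,X@by,X[...,2]
r=np.hypot(u,w)
for n,off in [('L',.1),('M',0),('R',-.1)]:
    m=(abs(v-off)<.02)&(r>.03)&(r<.09)&(w>-.01)&(u<.03)&(d>0)
    a=np.arctan2(w[m],-u[m]); print(n,m.sum(),np.percentile(a,[10,25,50,75,90]))
```

```text
{'t': 10.65, 'qpos': array([-0.0834,  0.8635,  1.0826, -0.2155,  2.1312, -1.8153]), 'qd': array([ 0.0016,  0.    ,  0.0018,  0.0016, -0.0009, -0.0018]), 'tau': array([ -3.3096, -56.7669, -25.7109,  -1.8237,   1.8765,  -0.0466]), 'ee_pos': array([ 0.6094, -0.0335,  0.1612]), 'tool_rot': array([-3.14  , -0.9582, -3.0037]), 'force': array([-0.7107,  4.9767,  3.4531]), 'torque': array([ 0.5304,  0.0477, -0.7605]), 'grip_width': 0.25958559706634443}
L 332 [0.0495 0.0649 0.1909 0.2855 0.3461]
M 490 [0.9725 1.0049 1.1244 1.2021 1.2647]
R 103 [0.0546 0.0745 0.201  0.2858 0.3203]
```

View pics/s5.png

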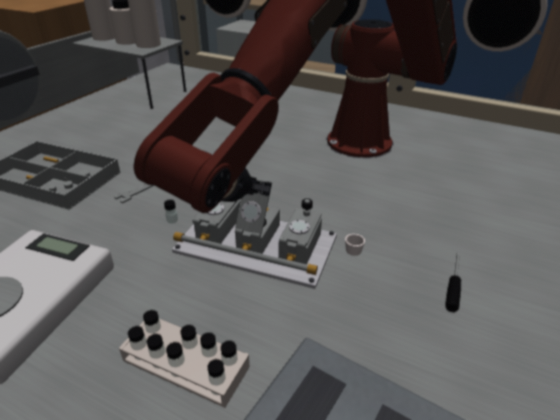

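View pics/w5.png

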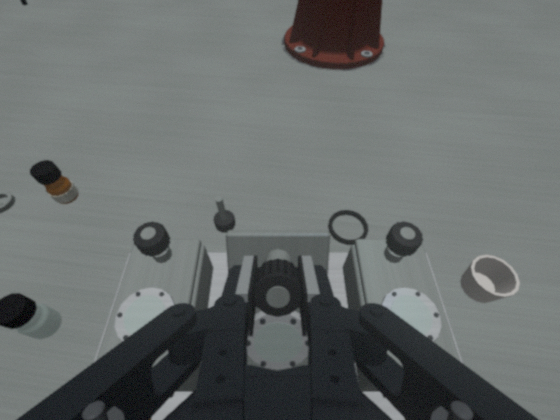

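The middle lid stands about 0.93 rad above its shut reference, measured against the two side lids. The head is still held at (278, 290) in the wrist view, the arm is at rest, and the loose things have not visibly moved. I'll hand in now.

Run:
```python
from h import *
print(arm.sign_off()); o=arm.get_obs(); print(o['t'],o['ee_pos'],o['grip_width'],o['force'])
```

```text
the job is handed in; nothing more can be done
None
the job is handed in; nothing more can be done
```

The middle bolt is the loose one. I gripped it by the head, lifted its lid to about 0.93 rad (53°), and handed in with the lid still held open by the bolt, at about 10.7 s of the 45 s.

- **Taps:** I tapped left, middle, right in that order. Left and right held firm at 15.5 N with under 1 mm of give. The middle one sank about 5.5 mm under 1–3 N.
- **Lift:** I turned the tool with the lid around its hinge. The tool turned 0.96 rad, and depth from the scene camera put the lid about 0.93 rad above the two shut ones.
- **Last checks:**
  - The head was still clamped, with the opening at about 22 mm.
  - The arm was at rest.
  - The other two lids read shut.
  - No loose thing had visibly moved in the last scene and wrist pictures, though I did not measure each one's position.
- **Not checked:**
  - The top camera's view of the bolts was blocked while I refined their positions, so those came from the wrist camera's depth. The first top and scene readings agreed only roughly, mostly within about 1 cm, and the scene reading of the left bolt was about 14 mm off.
  - I could not measure the fingers' grip force on the bolt directly. I took it from the steady opening and the lid staying up.
  - No reading came back after hand-in.

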